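# Sort salvaged components into their sample trays

## Task

Sort the four salvaged parts on the blue mat (heatsink, transformer, large and small capacitor) into the white trays: each goes into the empty bay of the tray that already holds a fixed sample of the same kind and size, standing upright and flat on the bay's floor, inside its walls. Leave the solder reel and the flux jar standing where they are.

Things in the scene. Friction and masses are not known exactly. Their poses are not given: they have to be found in the camera images.
- heatsink: Loose finned bare-aluminium heatsink, 60 (x) x 40 (y) x 36 high, base plate 6 thick underneath, four upright fins (3 thick) running along its x; the outer fins make flat faces 40 apart across y (grip here), about 110 g. It starts standing on a blue mat whose top is at z = 3 mm. Origin at the centre of its underside, z up.
- transformer: Loose small mains transformer, 54 (x) x 42 (y) x 44 high: upright dark steel core 54 x 26, and a copper coil block 34 (x) x 42 (y) x 34 high (z 5 to 39) that stands out of the core on both y faces; grip across the coil along y, 42 wide, about 250 g. It starts standing on a blue mat whose top is at z = 3 mm. Origin at the centre of its underside, z up.
- bigcap: Loose large black can capacitor standing upright, 40 diameter x 55 high, bare aluminium top, about 80 g. It starts standing on a blue mat whose top is at z = 3 mm. Origin at the centre of its underside, z up.
- smallcap: Loose small black can capacitor standing upright, 24 diameter x 38 high, bare aluminium top, about 25 g. It starts standing on a blue mat whose top is at z = 3 mm. Origin at the centre of its underside, z up.
- tray_heatsink: Fixed white tray, two bays in a row along its x: an EMPTY bay, inside 84 (x) x 64 (y), and on its +x side a bay with a fixed sample heatsink like the loose one, centred 82 from the origin. Walls and divider 3 thick, tops 10 above the table; floor 3 thick. Origin: at table level under the EMPTY bay's centre (bay floor at +3).
- tray_transformer: Fixed white tray, two bays in a row along its x: an EMPTY bay, inside 78 (x) x 66 (y), and on its +x side a bay with a fixed sample transformer like the loose one, centred 76 from the origin. Walls and divider 3 thick, tops 10 above the table; floor 3 thick. Origin: at table level under the EMPTY bay's centre (bay floor at +3).
- tray_bigcap: Fixed white tray, two bays in a row along its x: an EMPTY bay, inside 64 (x) x 64 (y), and on its +x side a bay with a fixed sample large capacitor like the loose one, centred 62 from the origin. Walls and divider 3 thick, tops 10 above the table; floor 3 thick. Origin: at table level under the EMPTY bay's centre (bay floor at +3).
- tray_smallcap: Fixed white tray, two bays in a row along its x: an EMPTY bay, inside 48 (x) x 48 (y), and on its +x side a bay with a fixed sample small capacitor like the loose one, centred 46 from the origin. Walls and divider 3 thick, tops 10 above the table; floor 3 thick. Origin: at table level under the EMPTY bay's centre (bay floor at +3).
- spool: Bystander: solder reel, 54 diameter x 40 high, standing on its flange on the table, between the two middle trays. Origin at the centre of its underside.
- fluxjar: Bystander: small closed jar of flux, 40 diameter x 35 high, standing on the table near the mat's corner. Origin at the centre of its underside.

How it is judged:
By the outcome, as a careful person would: the job done as asked, in the order asked, and still so for the second after the job is handed in, with the robot touching nothing.
It also fails if it takes over 96 s, if anything falls off the work surface, if the arm or the gripper's body presses on something with over 40 N, if the wrist force passes 120 N, or if a joint passes its speed limit or range.

## Robot

A 6-joint arm with a two-finger parallel gripper is mounted at the origin on the work surface. World frame = base frame: x ahead of the robot, y to its left, z up, the work surface at z = 0. Lengths are in m, angles in rad, forces in N, time in s.
With the tool pointing down it reaches from about 0.25 to 0.8 m from the base axis. Payload 3.9 kg.
Tool frame: the origin (TCP) lies at the very end of the fingers, on their centre line; the grasp point (between the pads) lies env.pinch_z behind it (env.pinch_z is the distance from the TCP to the grasp point, in m); z points along the fingers, y is the line along which they close (so a half turn about z gives the same grasp; the last joint's range is limited). The gripper opens to 85 mm and grips with 20 to 120 N. Pads are 22 mm wide; open, the fingers measure 114 mm over their backs; the gripper's body (76 mm by 85 mm) begins 54 mm behind the grasp point. The pads swing forward as they close: fully open they stand 13 mm farther back than shut.
Start: joints at [1.126, 0.26, -0.138, 1.173, 0, 1.571], TCP at [0.226, 0.474, 0.231] pointing down, gripper open.
Joint ranges: [-2.78, 2.78], [-0.83, 1.72], [-1.28, 1.37], [-1.9, 2.12], [-1.57, 1.48], [-3.14, 3.14]. Speed limits (rad/s): [2.57, 2.57, 3.14, 3.14, 3.14, 3.14].

## Interface

Orientations are given as a unit quaternion [w, x, y, z].
In Python, from rig import env, cam gives the robot as it stands (env), with the cameras (cam).
- The arm moves only by the tool pendant, called after "Request:" as a command line: name --argument value ..., lists and objects as JSON in quotes. Schema: {"type":"object","properties":{"steps":{"type":"object","properties":{"dx":{"type":"array","items":{"type":"number"},"minItems":1,"maxItems":8},"dy":{"type":"array","items":{"type":"number"},"minItems":1,"maxItems":8},"dz":{"type":"array","items":{"type":"number"},"minItems":1,"maxItems":8},"turn":{"type":"array","items":{"type":"number"},"minItems":1,"maxItems":8},"jaw":{"type":"array","items":{"type":"number"},"minItems":1,"maxItems":8}},"additionalProperties":false,"required":["dx","dy","dz","turn","jaw"]},"clamp_n":{"type":"number"},"only":{"type":"string"},"quiet":{"type":"boolean"},"lines":{"type":"string"}},"required":["steps"],"additionalProperties":false}. steps is an object with one list for each field, all of the same length, 1 to 8, a row being the entries at one place: dx, dy, dz (the shift in m), turn (a turn about the tool's z in rad), jaw (the opening from 0.0 (shut) to 1.0 (fully open)); each row is the pose to reach, as a shift and turn from the pose commanded when the call began, along the tool's axes at that moment; what a row does not reach only later rows make up. A row lasts 1/10 s, in which the tool goes at most 0.05 m and 0.15 rad, less where a joint would pass 70% of its speed; a pose out of reach is approached as far as the arm can. The fingers move at their own pace and stop on an object; clamp_n is the grip in N (left out, the last holds). Time passes only in rows, so rows that do not move let the fingers close. The tool returns the time, the measured TCP pose, the force, the opening and the grip force at its end. only (a regular expression) keeps the lines of the reply that match it, lines (a string "A,B") keeps lines A to B, and quiet returns only ok. Input that does not fit is refused with a message, and nothing moves.
- env.get_state(): the state, without advancing time (a new reading comes with each control period).
- cam.capture(name): name is "scene" or "side" or "wrist"; returns a dict with "frame" (384x512x3 uint8, red, green, blue), "z_map" (384x512 float32, m along the optical axis (not along the pixel's ray), 0 where there is no reading), "fx", "fy", "cx", "cy" (pixels), "k1" (the pictures are not rectified: a ray, as slopes to the right and down, at radius r is drawn at 1 + k1 r^2 times it, then the intrinsics apply), "rvec" (rotation vector, rad) and "tvec" (3), from world to camera coordinates, as OpenCV has them. Camera axes: x right, y down, z forward; pixel columns grow to the right and rows downward; lengths in m; the calibration is good to about 2 mm. A picture is of the moment at which its call begins.
- env.finish_job(): hands the job in; it is judged then, once.
The state is a dict: "t": time; "q": joint angles; "joint_vel": joint speeds; "joint_torque": joint torques, N m; "tool_pos": TCP position; "tool_rot": TCP orientation; "contact_force": force on the tool from outside, world axes, zero at the start; "wrist_torque": the same for the moment, N m; "opening": opening from 0.0 (shut) to 1.0 (fully open); "gripper_force": force on a finger pad.
Only numpy, scipy, OpenCV 4.12 (cv2) and the standard library are available. Lean on these libraries where they do the work, as an engineer would, in place of code of your own. Each camera call takes 0.05 s, during which the arm holds its last target. There are 200 camera calls.

## Working session

There is one attempt and no reset: what is moved stays moved. The work goes in short steps, Python scripts to look and compute and a tool call to move; the robot and the scene stay as the last step left them, time stands still between calls to the robot, and variables do not carry over. Pictures are saved under pics/ and viewed, at most 14 in all, crops included, and the job is handed in when it is done.

```bash
ls; mkdir -p pics; cat > h.py <<'E'
import numpy as np,cv2
from rig import env, cam
def cloud(c):
    h,w=c['z_map'].shape
    K=np.array([[c['fx'],0,c['cx']],[0,c['fy'],c['cy']],[0,0,1.]])
    uv=np.stack(np.meshgrid(np.arange(w),np.arange(h)),-1).reshape(-1,1,2).astype(float)
    n=cv2.undistortPoints(uv,K,np.array([c['k1'],0,0,0.])).reshape(h,w,2)
    z=c['z_map']; P=np.dstack([n[...,0]*z,n[...,1]*z,z])
    R=cv2.Rodrigues(np.array(c['rvec'],float))[0]
    W=(P-np.array(c['tvec']).ravel())@R
    W[z==0]=np.nan
    return W
def save(c,n): cv2.imwrite('pics/'+n,c['frame'][...,::-1])
E
python3 - <<'E'
from h import *
for n in('scene','side'):
    c=cam.capture(n); save(c,n+'0.png'); np.savez('c_'+n,**c)
    R=cv2.Rodrigues(np.array(c['rvec'],float))[0]; print(n,-R.T@np.array(c['tvec']).ravel(),R[2])
print(env.pinch_z); print(env.get_state())
E
```

```text
pics
rig.py
scene [ 1.39047648 -0.40521998  0.65464248] [-0.7712887   0.34459206 -0.53513555]
side [ 0.11503646 -1.06764687  0.74540507] [ 0.28220102  0.80336901 -0.52436706]
0.0187
{'t': 0.1, 'q': array([ 1.12597143e+00,  2.60599958e-01, -1.39221474e-01,  1.17273544e+00,
        3.35404645e-06,  1.57080146e+00]), 'joint_vel': array([-7.76942981e-04,  1.22745677e-04,  3.33899867e-03, -2.02167278e-03,
       -4.33854472e-05, -3.34871337e-04]), 'joint_torque': array([ 8.56943407e-04, -4.06508231e+01,  2.54527366e+01,  1.00866452e-02,
        1.15775542e-04, -1.59958029e-05]), 'tool_pos': array([0.22564056, 0.47335287, 0.23056483]), 'tool_rot': array([-1.95806985e-04,  2.20585706e-01,  9.75367198e-01, -8.58220641e-04]), 'contact_force': array([0.42502846, 0.35886907, 0.63483908]), 'wrist_torque': array([0.04328521, 0.02342147, 0.0108024 ]), 'gripper_force': 0.0, 'opening': 0.998620374568832}
```

View pics/scene0.png

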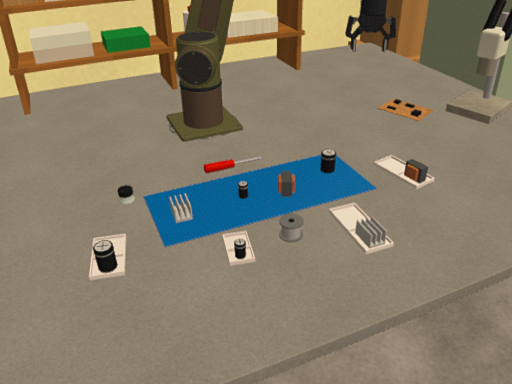

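View pics/side0.png

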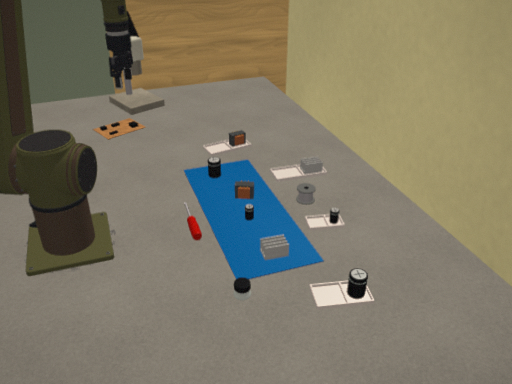

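The scene view shows, on the mat, the heatsink (180,208), small cap (243,190), transformer (287,183) and big cap (328,160). The trays are: bigcap (107,256), smallcap (239,248), heatsink (361,227) and transformer (405,171). The flux jar is at (125,195) and the spool at (291,228). The side view agrees.

```bash
cat > m.py <<'E'
from h import *
from scipy import ndimage as nd
P=[];C=[]
for n in('scene','side'):
    c=dict(np.load(f'c_{n}.npz')); W=cloud(c)
    ok=np.isfinite(W[...,2]); P.append(W[ok]);C.append(c['frame'][ok].astype(int))
    for u,v,l in ([] if n=='side' else [(150,190,'table'),(200,200,'mat')]): print(l,W[v,u])
    hsv=cv2.cvtColor(c['frame'],cv2.COLOR_RGB2HSV)
    ws=(W[...,0]>.2)&(W[...,0]<.85)&(abs(W[...,1])<.6)
    def rep(m,name,mn):
        L,k=nd.label(m)
        for i in range(1,k+1):
            q=L==i
            if q.sum()<mn: continue
            p=W[q]; v,u=np.nonzero(q)
            (cx,cy),(a,b),t=cv2.minAreaRect(p[:,:2].astype(np.float32)*1000)
            print(n,name,q.sum(),'px',int(u.mean()),int(v.mean()),'c',round(cx),round(cy),'wh',round(a),round(b),'ang',round(t),'z',p[:,2].max().round(3))
    rep(ws&(W[...,2]>.016)&(W[...,2]<.1),'obj',25)
    rep(ws&(hsv[...,1]<50)&(hsv[...,2]>185)&(W[...,2]<.016),'white',60)
E
python3 m.py
```

```text
table [ 0.33269562 -0.25721462 -0.00086652]
mat [ 0.43974242 -0.15427864  0.00364729]
scene obj 275 px 327 159 c 449 208 wh 39 38 ang 79 z 0.062
scene obj 344 px 415 169 c 584 397 wh 57 42 ang 11 z 0.051
scene obj 170 px 218 164 c 321 -59 wh 86 23 ang 89 z 0.028
scene obj 324 px 286 181 c 494 58 wh 41 62 ang 63 z 0.05
scene obj 116 px 242 187 c 474 -52 wh 23 22 ang 74 z 0.045
scene obj 178 px 125 192 c 362 -323 wh 37 33 ang 70 z 0.038
scene obj 61 px 187 204 c 479 -196 wh 3 61 ang 87 z 0.041
scene obj 60 px 182 205 c 481 -208 wh 4 61 ang 86 z 0.041
scene obj 60 px 177 206 c 478 -220 wh 3 63 ang 86 z 0.041
scene obj 55 px 172 206 c 479 -233 wh 4 63 ang 86 z 0.042
scene obj 410 px 291 223 c 657 -11 wh 53 54 ang 61 z 0.044
scene obj 528 px 370 229 c 745 138 wh 44 63 ang 90 z 0.044
scene obj 164 px 239 246 c 681 -143 wh 24 22 ang 18 z 0.044
scene obj 510 px 104 253 c 597 -405 wh 38 42 ang 49 z 0.063
scene white 184 px 393 165 c 508 390 wh 75 60 ang 11 z 0.01
scene white 347 px 348 216 c 661 143 wh 61 79 ang 83 z 0.012
side obj 184 px 236 136 c 582 395 wh 59 44 ang 7 z 0.048
side obj 202 px 214 165 c 443 208 wh 37 43 ang 8 z 0.061
side obj 245 px 311 163 c 745 140 wh 51 64 ang 87 z 0.041
side obj 272 px 244 188 c 491 57 wh 44 52 ang 70 z 0.048
side obj 220 px 305 190 c 655 -13 wh 53 52 ang 74 z 0.042
side obj 99 px 248 210 c 469 -54 wh 27 22 ang 9 z 0.044
side obj 99 px 334 213 c 677 -144 wh 25 24 ang 46 z 0.042
side obj 181 px 193 226 c 312 -59 wh 89 25 ang 88 z 0.027
side obj 444 px 274 244 c 477 -214 wh 47 61 ang 85 z 0.041
side obj 452 px 356 280 c 593 -406 wh 40 40 ang 4 z 0.062
side obj 240 px 241 284 c 357 -322 wh 37 35 ang 25 z 0.039
side white 156 px 217 147 c 506 390 wh 79 79 ang 6 z 0.01
side white 230 px 286 172 c 667 146 wh 72 97 ang 85 z 0.01
side white 232 px 321 222 c 652 -135 wh 53 96 ang 81 z 0.011
side white 819 px 335 294 c 562 -397 wh 73 127 ang 79 z 0.012
```

```bash
cat > t.py <<'E'
from h import *
from scipy.optimize import least_squares
W={n:cloud(dict(np.load(f'c_{n}.npz'))) for n in('scene','side')}
# name: sample xy(mean), bay Lx, Ly, off, sample bay len
T={'heatsink':((.745,.139),84,64,82,74),'transformer':((.583,.396),78,66,76,68),'bigcap':((.595,-.4055),64,64,62,54),'smallcap':((.679,-.1435),48,48,46,38)}
for k,(s,a,b,o,w) in T.items():
  for n in W:
    p=W[n].reshape(-1,3); p=p[np.isfinite(p[:,2])]; s=np.array(s)
    q=p[(p[:,2]>.0065)&(p[:,2]<.0135)&(np.hypot(*(p[:,:2]-s).T)<(o+a)/1000)][:,:2]*1000
    if k=='heatsink': q=q[np.hypot(*(q-[656,-12]).T)>38]
    x0,x1,xd,hy=-a/2-1.5,o+w/2+1.5,a/2+1.5,b/2+1.5
    def res(v):
        c,sn=np.cos(v[2]),np.sin(v[2]); d=q-v[:2]; X=d@[c,sn];Y=d@[-sn,c]
        def seg(e,f,lo,hi): return np.hypot(e,np.maximum(0,np.maximum(lo-f,f-hi)))
        return np.min([seg(Y-hy,X,x0,x1),seg(Y+hy,X,x0,x1),seg(X-x0,Y,-hy,hy),seg(X-x1,Y,-hy,hy),seg(X-xd,Y,-hy,hy)],0)
    best=min((least_squares(res,[s[0]*1000-o*np.cos(t),s[1]*1000-o*np.sin(t),t],loss='soft_l1',f_scale=1.5) for t in np.arange(0,6.28,.1)),key=lambda r:r.cost)
    v=best.x; print(k,n,len(q),v[:2].round(1),'yaw',np.degrees(v[2]).round(1)%360,'cost/n',round(best.cost/len(q),2),'sample',(v[:2]+o*np.array([np.cos(v[2]),np.sin(v[2])])).round(1))
for k,s,z0,z1 in(('heatsink',(.479,-.214),.034,.05),('transformer',(.492,.057),.0435,.06),('bigcap',(.447,.208),.054,.07),('smallcap',(.472,-.053),.037,.06)):
  for n in W:
    p=W[n].reshape(-1,3); q=p[(p[:,2]>z0)&(p[:,2]<z1)&(np.hypot(*(p[:,:2]-s).T)<.045)][:,:2]*1000
    r=cv2.minAreaRect(q.astype(np.float32)); e,V=np.linalg.eigh(np.cov((q-q.mean(0)).T))
    print(k,n,len(q),np.round(r[0],1),np.round(r[1],1),'ang',round(r[2],1),'pca',np.degrees(np.arctan2(V[1,1],V[0,1])).round(1))
E
python3 t.py
```

```text
heatsink scene 412 [662.5 143.7] yaw 357.2 cost/n 4.91 sample [744.4 139.7]
heatsink side 139 [663.3 143.7] yaw 3.3000000000000114 cost/n 6.41 sample [745.2 148.5]
transformer scene 262 [507.5 386.5] yaw 10.399999999999977 cost/n 4.82 sample [582.2 400.2]
transformer side 101 [507.1 388. ] yaw 15.9 cost/n 6.1 sample [580.2 408.8]
bigcap scene 383 [ 535.1 -392.9] yaw 348.0 cost/n 3.73 sample [ 595.8 -405.8]
bigcap side 325 [ 533.7 -392.5] yaw 348.7 cost/n 3.06 sample [ 594.5 -404.6]
smallcap scene 261 [ 633.7 -133.5] yaw 348.7 cost/n 2.8 sample [ 678.8 -142.6]
smallcap side 118 [ 632.3 -133.4] yaw 349.2 cost/n 3.65 sample [ 677.5 -142. ]
heatsink scene 111 [ 479.2 -214.2] [40.4 64.1] ang 86.8 pca 179.0
heatsink side 181 [ 476.7 -213.6] [46.5 61.1] ang 85.1 pca -180.0
transformer scene 139 [493.   58.4] [35.4 60.3] ang 62.8 pca 155.0
transformer side 84 [491.3  57.9] [33.7 55.1] ang 57.2 pca 154.6
bigcap scene 94 [448.8 209. ] [36.2 35.6] ang 67.0 pca 141.0
bigcap side 66 [444.9 210.4] [38.7 37.1] ang 76.4 pca 90.6
smallcap scene 49 [472.6 -51.4] [22.6 21.3] ang 9.3 pca 46.3
smallcap side 37 [467.7 -52.6] [21.9 21.6] ang 71.2 pca -160.0
```

```bash
cat > go.py <<'E'
import sys,numpy as np
from rig import env, cam
from scipy.spatial.transform import Rotation as Ro
x,y,z,head=map(float,sys.argv[1:5])  # mm, mm, mm, deg heading of finger axis
s=env.get_state(); R=Ro.from_quat(np.roll(s['tool_rot'],-1)).as_matrix()
d=R.T@(np.array([x,y,z])/1000-s['tool_pos']); h=np.degrees(np.arctan2(R[1,1],R[0,1]))
t=-((head-h+90)%180-90)
print('shift',d.round(4),'turn',np.radians(t).round(3),'dist',np.linalg.norm(d).round(3),'head',h.round(1),'q',s['q'].round(2),'t',s['t'])
E
python3 go.py 478 -214 200 86
```

Request:
pendant --steps '{"dx": [-0.28,-0.28,-0.28,-0.28,-0.28,-0.28,-0.28,-0.28],"dy": [-0.27,-0.27,-0.27,-0.27,-0.27,-0.27,-0.27,-0.27],"dz": [0.02,0.02,0.02,0.02,0.02,0.02,0.02,0.02],"turn": [-0.2,-0.2,-0.2,-0.2,-0.2,-0.2,-0.2,-0.2],"jaw": [0.8,0.8,0.8,0.8,0.8,0.8,0.8,0.8]}' --clamp_n 40

```text
t: 0.9
tool_pos: [0.3624, 0.1073, 0.2111]
tool_rot: [-0.0, 0.123, 0.992, -0.0]
contact_force: [1.1, 1.2, -0.0]
opening: 0.802
gripper_force: 0.0
```

```bash
python3 go.py 478 -214 200 86
```

```text
shift [-0.1903 -0.2835  0.0112] turn -0.176 dist 0.342 head 75.9 q [ 0.29  0.02 -0.48  1.07 -0.    0.53] t 0.9
```

Request:
pendant --steps '{"dx": [-0.19,-0.19,-0.19,-0.19,-0.19,-0.19,-0.19,-0.19],"dy": [-0.283,-0.283,-0.283,-0.283,-0.283,-0.283,-0.283,-0.283],"dz": [0.011,0.011,0.011,0.011,0.011,0.011,0.011,0.011],"turn": [-0.176,-0.176,-0.176,-0.176,-0.176,-0.176,-0.176,-0.176],"jaw": [0.8,0.8,0.8,0.8,0.8,0.8,0.8,0.8]}'

```text
t: 1.7
tool_pos: [0.4802, -0.2163, 0.1994]
tool_rot: [0.001, 0.037, 0.999, -0.001]
contact_force: [0.0, 1.3, -0.6]
opening: 0.801
gripper_force: 0.0
```

```bash
cat > w.py <<'E'
import sys
from h import *
c=cam.capture('wrist'); W=cloud(c)
if len(sys.argv)>6: save(c,sys.argv[6])
x,y,z0,z1,r=map(float,sys.argv[1:6])
p=W.reshape(-1,3); p=p[np.isfinite(p[:,2])]*1000
q=p[(p[:,2]>z0)&(p[:,2]<z1)&(np.hypot(p[:,0]-x,p[:,1]-y)<r)]
f=q[:,:2].astype(np.float32); a=cv2.minAreaRect(f)
e,V=np.linalg.eigh(np.cov(f.T))
print(len(q),'rect',np.round(a[0],1),np.round(a[1],1),round(a[2],1),'pca',np.degrees(np.arctan2(V[1,1],V[0,1])).round(1),'circ',np.round(cv2.minEnclosingCircle(f)[0],1),'mean',f.mean(0).round(1),'ztop',np.percentile(q[:,2],[50,98]).round(1))
E
python3 w.py 478 -214 34 45 50 w1.png
```

```text
593 rect [ 478.1 -212. ] [40.1 59.7] 86.5 pca 173.6 circ [ 478. -212.] mean [ 477.3 -211.8] ztop [38.5 40. ]
```

View pics/w1.png

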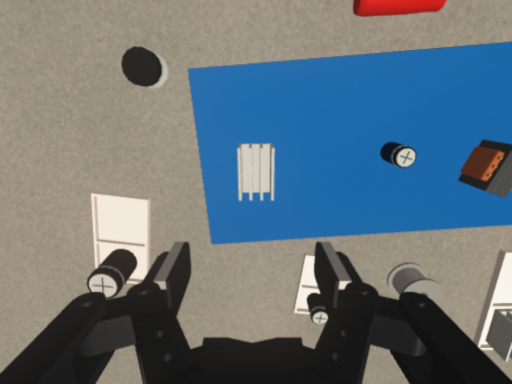

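The wrist view shows the heatsink at (256,172), with fins running up the image. It lies at (478,-212) mm with yaw −3.5°.

```bash
python3 go.py 478 -212.5 11 86.5
```

```text
shift [0.0008 0.0012 0.1883] turn -0.012 dist 0.188 head 85.8 q [-0.42  0.27 -0.2   1.09 -0.   -0.35] t 1.75
```

Request:
pendant --steps '{"dx": [0.001,0.001,0.001,0.001,0.001,0.001],"dy": [0.001,0.001,0.001,0.001,0.001,0.001],"dz": [0.05,0.1,0.145,0.175,0.188,0.188],"turn": [-0.012,-0.012,-0.012,-0.012,-0.012,-0.012],"jaw": [0.8,0.8,0.8,0.8,0.8,0.8]}'

```text
t: 2.35
tool_pos: [0.4743, -0.2074, 0.0101]
tool_rot: [-0.003, 0.028, 1.0, 0.001]
contact_force: [-0.5, -0.5, 0.1]
opening: 0.801
gripper_force: 0.0
```

Request:
pendant --steps '{"dx": [0,0,0,0,0,0],"dy": [0,0,0,0,0,0],"dz": [0,0,0,0,0,0],"turn": [0,0,0,0,0,0],"jaw": [0,0,0,0,0,0]}' --clamp_n 50

```text
t: 2.95
tool_pos: [0.4786, -0.2102, 0.0139]
tool_rot: [0.002, 0.028, 1.0, -0.0]
contact_force: [-0.6, 1.2, 6.5]
opening: 0.456
gripper_force: 52.4
```

Request:
pendant --steps '{"dx": [0,0,0,0],"dy": [0,0,0,0],"dz": [-0.04,-0.08,-0.12,-0.12],"turn": [0,0,0,0],"jaw": [0,0,0,0]}'

```text
t: 3.35
tool_pos: [0.4812, -0.2116, 0.1383]
tool_rot: [0.005, 0.028, 1.0, -0.002]
contact_force: [0.9, -0.5, -0.5]
opening: 0.458
gripper_force: 51.5
```

```bash
python3 go.py 663 143.5 130 87
```

```text
shift [-0.1612  0.3649  0.0085] turn -0.005 dist 0.399 head 86.7 q [-0.41  0.31 -0.32  0.93  0.   -0.36] t 3.35
```

Request:
pendant --steps '{"dx": [-0.161,-0.161,-0.161,-0.161,-0.161,-0.161,-0.161,-0.161],"dy": [0.365,0.365,0.365,0.365,0.365,0.365,0.365,0.365],"dz": [0,0,0,0,0,0,0,0],"turn": [-0.005,-0.005,-0.005,-0.005,-0.005,-0.005,-0.005,-0.005],"jaw": [0,0,0,0,0,0,0,0]}'

```text
t: 4.15
tool_pos: [0.6588, 0.1474, 0.1314]
tool_rot: [-0.001, 0.026, 1.0, -0.0]
contact_force: [0.9, -0.6, -1.0]
opening: 0.461
gripper_force: 51.4
```

Request:
pendant --steps '{"dx": [0,0,0],"dy": [0,0,0],"dz": [0,0,0],"turn": [0,0,0],"jaw": [0,0,0]}'

```text
t: 4.45
tool_pos: [0.6576, 0.1444, 0.1315]
tool_rot: [-0.001, 0.026, 1.0, -0.0]
contact_force: [0.4, -0.3, -1.1]
opening: 0.458
gripper_force: 51.5
```

```bash
python3 go.py 663 143.5 14 87; python3 w.py 663 143 6.5 13 60 w2.png
```

```text
shift [-0.0057 -0.0005  0.1175] turn -0.0 dist 0.118 head 87.0 q [ 0.22  0.57  0.09  1.09 -0.    0.27] t 4.45
576 rect [643.  146.2] [71.2 47.1] 87.0 pca 85.9 circ [643.1 145.7] mean [632.5 147.4] ztop [ 9.5 11.1]
```

View pics/w2.png

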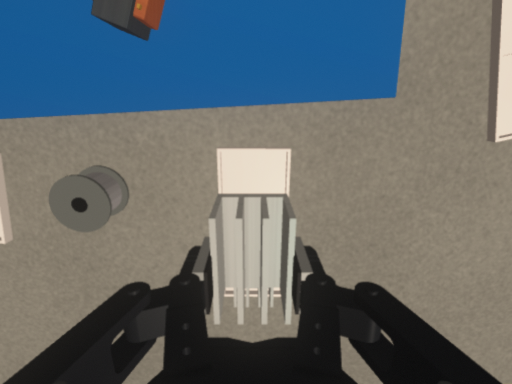

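Wrist view: the held heatsink (252,255) is centred laterally over the tray, whose near bay edge is at row 150. I'll measure the held part relative to the bay.

```bash
python3 w.py 655 145 150 162 45; python3 w.py 643 146 6.5 13 60;python3 go.py 663.5 144.5 14 87
```

```text
3980 rect [658.4 143.6] [66.7 62. ] 86.4 pca 86.6 circ [658.3 143.6] mean [654.2 143.8] ztop [156.5 161.1]
599 rect [644.1 146. ] [70.9 49.6] 86.9 pca 85.7 circ [644.1 146.1] mean [632.2 146.7] ztop [ 9.4 10.9]
shift [-0.0055  0.001   0.1184] turn -0.001 dist 0.118 head 86.9 q [ 0.22  0.56  0.09  1.09 -0.    0.27] t 4.6
```

Request:
pendant --steps '{"dx": [-0.0055,-0.0055,-0.0055,-0.0055,-0.0055,-0.0055],"dy": [0.001,0.001,0.001,0.001,0.001,0.001],"dz": [0,0.05,0.09,0.11,0.119,0.119],"turn": [0,0,0,0,0,0],"jaw": [0,0,0,0,0,0]}'

```text
t: 5.2
tool_pos: [0.664, 0.1453, 0.0143]
tool_rot: [-0.0, 0.026, 1.0, -0.0]
contact_force: [0.5, -1.2, -1.7]
opening: 0.456
gripper_force: 51.8
```

Request:
pendant --steps '{"dx": [0,0,0,0,0,0,0],"dy": [0,0,0,0,0,0,0],"dz": [0,0,0,-0.04,-0.09,-0.14,-0.19],"turn": [0,0,0,0,0,0,0],"jaw": [0.65,0.65,0.65,0.65,0.65,0.65,0.65]}'

```text
t: 5.9
tool_pos: [0.6642, 0.1461, 0.2054]
tool_rot: [0.0, 0.026, 1.0, 0.0]
contact_force: [1.2, 0.5, 0.1]
opening: 0.645
gripper_force: 0.0
```

```bash
python3 go.py 492 58 200 64;  python3 w.py 663 144 32 45 50; python3 w.py 643 146 6.5 13 60
```

```text
shift [ 0.1674 -0.0969  0.0053] turn 0.402 dist 0.193 head 87.0 q [0.22 0.54 0.24 1.27 0.   0.27] t 5.9
566 rect [665.  145.8] [40.  60.3] 87.1 pca 179.3 circ [664.7 145.6] mean [665.4 145.7] ztop [38.4 40. ]
1431 rect [656.9 145.3] [71.4 74.9] 86.7 pca -175.2 circ [655.8 145.8] mean [658.5 145.8] ztop [ 8.8 10.7]
```

Request:
pendant --steps '{"dx": [0.167,0.167,0.167,0.167,0.167,0.167,0.167],"dy": [-0.097,-0.097,-0.097,-0.097,-0.097,-0.097,-0.097],"dz": [0.005,0.005,0.005,0.005,0.005,0.005,0.005],"turn": [0.4,0.4,0.4,0.4,0.4,0.4,0.4],"jaw": [0.8,0.8,0.8,0.8,0.8,0.8,0.8]}'

```text
t: 6.7
tool_pos: [0.4942, 0.0583, 0.1988]
tool_rot: [0.001, 0.224, 0.975, 0.0]
contact_force: [-0.4, -0.2, -1.0]
opening: 0.799
gripper_force: 0.0
```

```bash
python3 w.py 492 58 44 52 45 w3.png; python3 w.py 492 58 34 42 45;  python3 go.py 492 58 16 64
```

```text
1173 rect [493.6  60.6] [35.5 54.3] 68.5 pca 156.2 circ [494.   60.4] mean [492.8  61.1] ztop [46.5 47.9]
355 rect [489.2  62.8] [42.  44.1] 66.1 pca 64.5 circ [491.6  62.5] mean [490.8  62.2] ztop [41.1 41.9]
shift [ 0.0022 -0.0016  0.1825] turn 0.002 dist 0.183 head 64.1 q [ 0.12  0.23 -0.27  1.07  0.    0.57] t 6.8
```

View pics/w3.png

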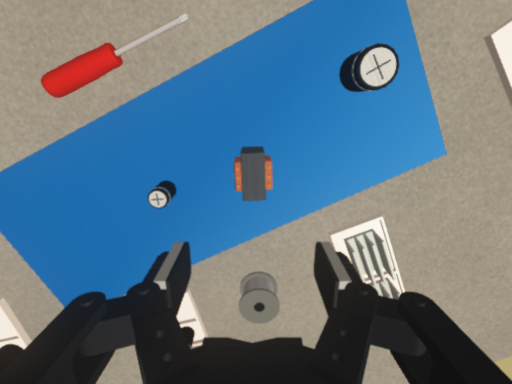

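The transformer is at (254,174), its core square with the tool. Descending to grip the coil.

Request:
pendant --steps '{"dx": [0.002,0.002,0.002,0.002,0.002,0.002],"dy": [0.001,0.001,0.001,0.001,0.001,0.001],"dz": [0.05,0.1,0.145,0.175,0.187,0.187],"turn": [-0.007,-0.007,-0.007,-0.007,-0.007,-0.007],"jaw": [0.8,0.8,0.8,0.8,0.8,0.8]}'

```text
t: 7.4
tool_pos: [0.4903, 0.06, 0.0089]
tool_rot: [-0.002, 0.22, 0.975, -0.001]
contact_force: [0.6, 0.1, 0.5]
opening: 0.802
gripper_force: 0.0
```

Request:
pendant --steps '{"dx": [0,0,0,0,0,0,0,0],"dy": [0,0,0,0,0,0,0,0],"dz": [0,0,0,0,0,-0.04,-0.08,-0.12],"turn": [0,0,0,0,0,0,0,0],"jaw": [0,0,0,0,0,0,0,0]}' --clamp_n 60

```text
t: 8.2
tool_pos: [0.4897, 0.0594, 0.132]
tool_rot: [-0.001, 0.221, 0.975, -0.001]
contact_force: [1.1, 0.6, -3.0]
opening: 0.484
gripper_force: 61.7
```

Request:
pendant --steps '{"dx": [0],"dy": [0],"dz": [0],"turn": [0],"jaw": [0]}'

```text
t: 8.3
tool_pos: [0.4947, 0.06, 0.1363]
tool_rot: [0.004, 0.221, 0.975, 0.002]
contact_force: [0.7, -0.2, -1.9]
opening: 0.486
gripper_force: 62.0
```

```bash
python3 go.py 507.5 387 131 100.5
```

```text
shift [0.1292 0.3006 0.0057] turn -0.628 dist 0.327 head 64.5 q [ 0.12  0.27 -0.39  0.91 -0.    0.57] t 8.3
```

Request:
pendant --steps '{"dx": [0.129,0.129,0.129,0.129,0.129,0.129,0.129,0.129],"dy": [0.301,0.301,0.301,0.301,0.301,0.301,0.301,0.301],"dz": [0,0,0,0,0,0,0,0],"turn": [-0.628,-0.628,-0.628,-0.628,-0.628,-0.628,-0.628,-0.628],"jaw": [0,0,0,0,0,0,0,0]}'

```text
t: 9.1
tool_pos: [0.5033, 0.3907, 0.1291]
tool_rot: [-0.001, -0.094, 0.996, 0.0]
contact_force: [-0.4, -0.3, -2.4]
opening: 0.486
gripper_force: 62.0
```

Request:
pendant --steps '{"dx": [0,0],"dy": [0,0],"dz": [0,0],"turn": [0,0],"jaw": [0,0]}'

```text
t: 9.3
tool_pos: [0.5033, 0.3852, 0.1301]
tool_rot: [-0.001, -0.091, 0.996, -0.001]
contact_force: [-1.0, -0.8, -3.4]
opening: 0.485
gripper_force: 62.0
```

```bash
python3 w.py 500 388 6.5 13 60 w4.png; python3 w.py 508 388 158 175 45;  python3 go.py 507.5 387 14 100.5
```

```text
760 rect [505.2 388.5] [78.6 73.2] 9.8 pca 96.3 circ [505.2 388.7] mean [489.6 386.9] ztop [ 9.5 10.8]
9611 rect [499.7 386.6] [59.6 63.6] 50.9 pca 92.7 circ [498.  384.5] mean [501.  384.1] ztop [164.4 172.9]
shift [-0.004   0.0012  0.1168] turn -0.002 dist 0.117 head 100.4 q [ 0.65  0.5  -0.03  1.04 -0.    0.47] t 9.4
```

View pics/w4.png

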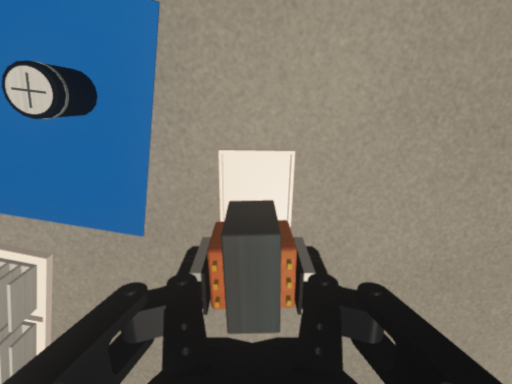

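The held transformer (252,265) is square over the bay, with the near wall at row 151. Lowering.

Request:
pendant --steps '{"dx": [-0.004,-0.004,-0.004,-0.004,-0.004,-0.004,-0.004],"dy": [0.002,0.002,0.002,0.002,0.002,0.002,0.002],"dz": [0,0.05,0.09,0.11,0.119,0.119,0.119],"turn": [0,0,0,0,0,0,0],"jaw": [0,0,0,0,0,0,0]}'

```text
t: 10.1
tool_pos: [0.5089, 0.3898, 0.0134]
tool_rot: [0.001, -0.091, 0.996, 0.001]
contact_force: [0.0, 0.3, -2.7]
opening: 0.485
gripper_force: 62.1
```

Request:
pendant --steps '{"dx": [0,0,0,0,0,0,0,0],"dy": [0,0,0,0,0,0,0,0],"dz": [0,0,0,-0.04,-0.09,-0.14,-0.19,-0.19],"turn": [0,0,0,0,0,0,0,0],"jaw": [0.65,0.65,0.65,0.65,0.65,0.65,0.65,0.65]}'

```text
t: 10.9
tool_pos: [0.5117, 0.3926, 0.2114]
tool_rot: [0.007, -0.091, 0.996, 0.004]
contact_force: [0.9, 1.2, 0.4]
opening: 0.654
gripper_force: 0.0
```

```bash
python3 w.py 507 388 43 52 50 w5.png; python3 w.py 500 388 6.5 13 60; python3 go.py 448 210 200 104
```

```text
1119 rect [519.2 391.8] [74.4 35.3] 11.1 pca -167.5 circ [518.6 391.7] mean [508.5 389.8] ztop [46.5 48. ]
662 rect [512.1 389.6] [92.2 73.3] 9.6 pca -166.9 circ [507.4 388.3] mean [505.1 388.8] ztop [ 9.4 12. ]
shift [ 0.0927 -0.1664  0.0037] turn -0.061 dist 0.191 head 100.5 q [ 0.65  0.47  0.11  1.21 -0.    0.47] t 11.0
```

View pics/w5.png

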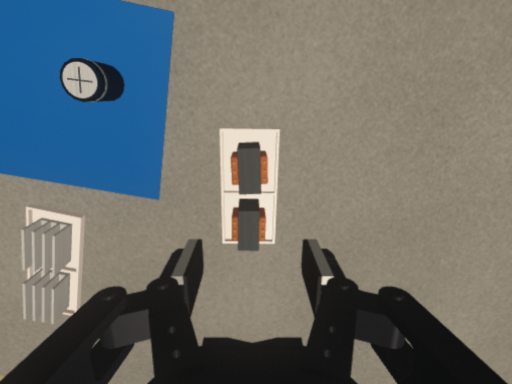

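The transformer stands in its bay at (249,167), inside the walls (cols 220–279, rows 129–192), and the heatsink is also seated. Next is the big cap.

Request:
pendant --steps '{"dx": [0.093,0.093,0.093,0.093,0.093,0.093,0.093],"dy": [-0.166,-0.166,-0.166,-0.166,-0.166,-0.166,-0.166],"dz": [0,0,0,0,0,0,0],"turn": [0,0,0,0,0,0,0],"jaw": [0.8,0.8,0.8,0.8,0.8,0.8,0.8]}'

```text
t: 11.7
tool_pos: [0.4467, 0.21, 0.2015]
tool_rot: [-0.0, -0.092, 0.996, 0.0]
contact_force: [0.3, -0.8, 0.6]
opening: 0.798
gripper_force: 0.0
```

```bash
python3 w.py 448 210 54 62 30; python3 go.py 448 210 18 100.5
```

```text
1047 rect [445.9 211.2] [38.3 39. ] 57.5 pca 130.0 circ [445.8 211.4] mean [445.1 211.2] ztop [58.  59.6]
shift [-0.0011 -0.0005  0.1836] turn 0.001 dist 0.184 head 100.5 q [ 0.44  0.22 -0.27  1.08  0.    0.26] t 11.75
```

Request:
pendant --steps '{"dx": [0,0,0,0,0,0],"dy": [0.001,0.001,0.001,0.001,0.001,0.001],"dz": [0.05,0.1,0.145,0.17,0.18,0.18],"turn": [0,0,0,0,0,0],"jaw": [0.8,0.8,0.8,0.8,0.8,0.8]}'

```text
t: 12.35
tool_pos: [0.4457, 0.2108, 0.0209]
tool_rot: [-0.001, -0.092, 0.996, -0.0]
contact_force: [0.0, 0.3, -0.4]
opening: 0.803
gripper_force: 0.0
```

Request:
pendant --steps '{"dx": [0,0,0,0,0,0,0,0],"dy": [0,0,0,0,0,0,0,0],"dz": [0,0,0,0,0,-0.04,-0.08,-0.12],"turn": [0,0,0,0,0,0,0,0],"jaw": [0,0,0,0,0,0,0,0]}' --clamp_n 40

```text
t: 13.15
tool_pos: [0.4458, 0.21, 0.1438]
tool_rot: [-0.0, -0.091, 0.996, -0.0]
contact_force: [1.5, 1.2, -0.2]
opening: 0.456
gripper_force: 40.6
```

Request:
pendant --steps '{"dx": [0],"dy": [0],"dz": [0],"turn": [0],"jaw": [0]}'

```text
t: 13.25
tool_pos: [0.4502, 0.2121, 0.1481]
tool_rot: [0.005, -0.091, 0.996, 0.002]
contact_force: [1.3, 0.3, 0.0]
opening: 0.456
gripper_force: 40.6
```

```bash
python3 go.py 534.5 -392.7 141 78.4
```

```text
shift [ 0.0273 -0.6101  0.0051] turn 0.386 dist 0.611 head 100.5 q [ 0.44  0.26 -0.37  0.93 -0.    0.26] t 13.25
```

Request:
pendant --steps '{"dx": [0.015,0.015,0.015,0.015,0.015,0.015,0.015,0.015],"dy": [-0.35,-0.35,-0.35,-0.35,-0.35,-0.35,-0.35,-0.35],"dz": [0,0,0,0,0,0,0,0],"turn": [0.22,0.22,0.22,0.22,0.22,0.22,0.22,0.22],"jaw": [0,0,0,0,0,0,0,0]}'

```text
t: 14.05
tool_pos: [0.4962, -0.1423, 0.142]
tool_rot: [0.001, 0.022, 1.0, -0.001]
contact_force: [0.6, 1.6, -1.2]
opening: 0.457
gripper_force: 40.9
```

```bash
python3 go.py 534.5 -392.7 141 78.4
```

```text
shift [-0.0494 -0.2485  0.0018] turn 0.158 dist 0.253 head 87.4 q [-0.28  0.3  -0.33  0.94 -0.   -0.23] t 14.05
```

Request:
pendant --steps '{"dx": [-0.049,-0.049,-0.049,-0.049,-0.049,-0.049,-0.049,-0.049],"dy": [-0.248,-0.248,-0.248,-0.248,-0.248,-0.248,-0.248,-0.248],"dz": [0,0,0,0,0,0,0,0],"turn": [0.158,0.158,0.158,0.158,0.158,0.158,0.158,0.158],"jaw": [0,0,0,0,0,0,0,0]}'

```text
t: 14.85
tool_pos: [0.5346, -0.3843, 0.1416]
tool_rot: [-0.001, 0.097, 0.995, 0.001]
contact_force: [0.1, -0.1, -0.4]
opening: 0.455
gripper_force: 41.1
```

```bash
python3 w.py 530 -392 6.5 13 55 w6.png; python3 go.py 534.5 -392.7 20 78.4
```

```text
709 rect [ 537.5 -393.2] [71.3 74.1] 78.6 pca 103.9 circ [ 536.7 -392.9] mean [ 524.4 -393.5] ztop [ 9.5 10.9]
shift [-0.0016 -0.0087  0.1219] turn 0.009 dist 0.122 head 78.9 q [-0.62  0.53  0.06  1.1   0.   -0.43] t 14.9
```

View pics/w6.png

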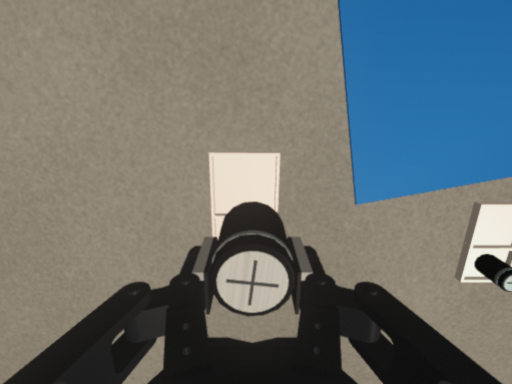

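The held cap (252,280) is slightly right of the tray's centreline (cols 209–280, centre 245). I'll settle and re-read.

Request:
pendant --steps '{"dx": [0,0],"dy": [0,0],"dz": [0,0],"turn": [0,0],"jaw": [0,0]}'

```text
t: 15.1
tool_pos: [0.5353, -0.3847, 0.1427]
tool_rot: [-0.0, 0.096, 0.995, 0.0]
contact_force: [-0.2, 0.6, -1.3]
opening: 0.459
gripper_force: 41.1
```

```bash
python3 w.py 530 -392 6.5 13 55; python3 w.py 530 -390 172 182 26; python3 go.py 535 -392.8 20 78.4
```

```text
702 rect [ 537.3 -393.1] [71.1 73.7] 78.5 pca 102.4 circ [ 536.1 -393. ] mean [ 525.7 -394.2] ztop [ 9.5 10.9]
5898 rect [ 534.6 -387. ] [41.3 46.7] 17.9 pca 79.2 circ [ 530. -390.] mean [ 531.2 -386.2] ztop [176.7 181.2]
shift [-0.001  -0.0075  0.1227] turn 0.009 dist 0.123 head 78.9 q [-0.62  0.53  0.06  1.1   0.   -0.43] t 15.2
```

Request:
pendant --steps '{"dx": [-0.001,-0.001,-0.001,-0.001,-0.001,-0.001,-0.001],"dy": [-0.007,-0.007,-0.007,-0.007,-0.007,-0.007,-0.007],"dz": [0,0.05,0.09,0.11,0.119,0.119,0.119],"turn": [0,0,0,0,0,0,0],"jaw": [0,0,0,0,0,0,0]}'

```text
t: 15.9
tool_pos: [0.5354, -0.3939, 0.0241]
tool_rot: [0.001, 0.097, 0.995, -0.0]
contact_force: [-0.2, 0.1, -0.3]
opening: 0.455
gripper_force: 41.7
```

Request:
pendant --steps '{"dx": [0,0,0,0,0,0,0,0],"dy": [0,0,0,0,0,0,0,0],"dz": [0,0,0,-0.04,-0.09,-0.14,-0.18,-0.18],"turn": [0,0,0,0,0,0,0,0],"jaw": [0.65,0.65,0.65,0.65,0.65,0.65,0.65,0.65]}'

```text
t: 16.7
tool_pos: [0.5382, -0.3956, 0.2111]
tool_rot: [0.006, 0.097, 0.995, -0.003]
contact_force: [1.1, -0.5, -0.0]
opening: 0.657
gripper_force: 0.0
```

```bash
python3 w.py 535 -393 53 62 30 w7.png; python3 w.py 535 -393 6.5 13 55; python3 go.py 470 -52 200 78.4
```

```text
1012 rect [ 533.2 -392.9] [38.3 38.9] 79.7 pca -179.6 circ [ 533.3 -392.9] mean [ 532.6 -392.9] ztop [58.  59.5]
674 rect [ 543.6 -394.1] [71.3 87.1] 79.1 pca 162.2 circ [ 539.  -393.4] mean [ 538.2 -392.9] ztop [ 9.4 12.1]
shift [0.1306 0.3226 0.0039] turn 0.008 dist 0.348 head 78.8 q [-0.63  0.51  0.19  1.24 -0.   -0.44] t 16.8
```

View pics/w7.png

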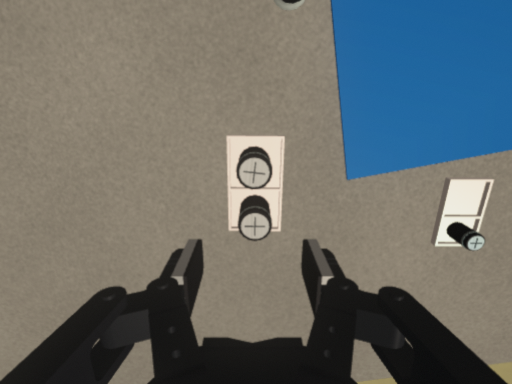

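The big cap stands in its bay at (254,168). Now the small cap.

Request:
pendant --steps '{"dx": [0.131,0.131,0.131,0.131,0.131,0.131,0.131,0.131],"dy": [0.323,0.323,0.323,0.323,0.323,0.323,0.323,0.323],"dz": [0,0,0,0,0,0,0,0],"turn": [0,0,0,0,0,0,0,0],"jaw": [0.7,0.7,0.7,0.7,0.7,0.7,0.7,0.7]}'

```text
t: 17.6
tool_pos: [0.4654, -0.046, 0.2013]
tool_rot: [-0.003, 0.094, 0.996, 0.001]
contact_force: [0.5, -1.2, -0.3]
opening: 0.701
gripper_force: 0.0
```

Request:
pendant --steps '{"dx": [0,0],"dy": [0,0],"dz": [0,0],"turn": [0,0],"jaw": [0.7,0.7]}'

```text
t: 17.8
tool_pos: [0.4686, -0.0515, 0.2023]
tool_rot: [-0.001, 0.098, 0.995, -0.0]
contact_force: [0.1, -0.8, 0.3]
opening: 0.699
gripper_force: 0.0
```

```bash
python3 w.py 470 -52 36 46 25; python3 go.py 470 -52 13 78.8
```

```text
343 rect [470.1 -48.9] [22.9 23.1] 28.5 pca -140.8 circ [470.4 -48.8] mean [469.6 -48.8] ztop [40.9 42.5]
shift [-0.0014  0.0003  0.1895] turn -0.001 dist 0.19 head 78.7 q [-0.11  0.19 -0.31  1.07 -0.    0.09] t 17.85
```

Request:
pendant --steps '{"dx": [-0.001,-0.001,-0.001,-0.001,-0.001,-0.001],"dy": [0.002,0.002,0.002,0.002,0.002,0.002],"dz": [0.05,0.1,0.145,0.177,0.189,0.189],"turn": [0,0,0,0,0,0],"jaw": [0.7,0.7,0.7,0.7,0.7,0.7]}'

```text
t: 18.45
tool_pos: [0.4682, -0.0504, 0.0118]
tool_rot: [-0.003, 0.099, 0.995, -0.0]
contact_force: [-0.4, 0.2, 0.4]
opening: 0.705
gripper_force: 0.0
```

Request:
pendant --steps '{"dx": [0,0,0,0,0,0,0,0],"dy": [0,0,0,0,0,0,0,0],"dz": [0,0,0,0,0,0,-0.05,-0.1],"turn": [0,0,0,0,0,0,0,0],"jaw": [0,0,0,0,0,0,0,0]}' --clamp_n 30

```text
t: 19.25
tool_pos: [0.4681, -0.0487, 0.1143]
tool_rot: [-0.002, 0.097, 0.995, 0.0]
contact_force: [1.7, 0.4, 0.0]
opening: 0.269
gripper_force: 29.6
```

Request:
pendant --steps '{"dx": [0,0],"dy": [0,0],"dz": [0,0],"turn": [0,0],"jaw": [0,0]}'

```text
t: 19.45
tool_pos: [0.4713, -0.049, 0.1158]
tool_rot: [0.002, 0.097, 0.995, 0.0]
contact_force: [-1.0, 0.4, -1.0]
opening: 0.269
gripper_force: 29.6
```

```bash
python3 go.py 633 -133.5 113 79
```

```text
shift [-0.1749 -0.0516  0.0033] turn -0.003 dist 0.182 head 78.9 q [-0.1   0.25 -0.47  0.84  0.    0.09] t 19.45
```

Request:
pendant --steps '{"dx": [-0.175,-0.175,-0.175,-0.175,-0.175,-0.175,-0.175],"dy": [-0.052,-0.052,-0.052,-0.052,-0.052,-0.052,-0.052],"dz": [0,0,0,0,0,0,0],"turn": [0,0,0,0,0,0,0],"jaw": [0,0,0,0,0,0,0]}'

```text
t: 20.15
tool_pos: [0.6295, -0.1331, 0.1127]
tool_rot: [-0.002, 0.097, 0.995, 0.0]
contact_force: [0.7, 0.6, 0.6]
opening: 0.273
gripper_force: 29.6
```

```bash
python3 w.py 630 -133 6.5 13 40 w8.png; python3 w.py 633 -133 138 150 20; python3 go.py 633 -133.5 13 79
```

```text
700 rect [ 634.4 -132.2] [54.1 55.2] 78.8 pca 90.4 circ [ 633.8 -132.2] mean [ 630.5 -131.6] ztop [ 9.5 11. ]
1832 rect [ 629.3 -133. ] [31.  25.9] 76.6 pca 85.8 circ [ 629.4 -132.3] mean [ 627.3 -132.2] ztop [139.2 149.9]
shift [-0.0032  0.0002  0.1008] turn -0.002 dist 0.101 head 78.9 q [-0.21  0.53 -0.03  1.01  0.   -0.01] t 20.25
```

View pics/w8.png

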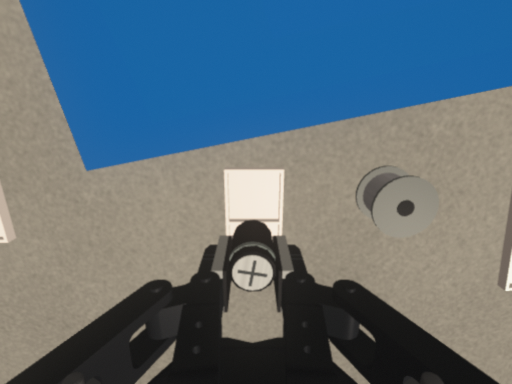

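The held cap (252,270) is over the bay (cols 224–284) and needs about 4 mm in +x. Lowering.

Request:
pendant --steps '{"dx": [-0.0045,-0.0045,-0.0045,-0.0045,-0.0045,-0.0045,-0.0045],"dy": [0.001,0.001,0.001,0.001,0.001,0.001,0.001],"dz": [0,0.04,0.075,0.092,0.099,0.099,0.099],"turn": [0,0,0,0,0,0,0],"jaw": [0,0,0,0,0,0,0]}'

```text
t: 20.95
tool_pos: [0.6371, -0.1337, 0.0163]
tool_rot: [0.001, 0.097, 0.995, -0.0]
contact_force: [-0.2, -0.8, -0.7]
opening: 0.268
gripper_force: 29.7
```

Request:
pendant --steps '{"dx": [0,0,0,0,0,0,0,0],"dy": [0,0,0,0,0,0,0,0],"dz": [0,0,0,-0.04,-0.09,-0.14,-0.18,-0.18],"turn": [0,0,0,0,0,0,0,0],"jaw": [0.5,0.5,0.5,0.5,0.5,0.5,0.5,0.5]}'

```text
t: 21.75
tool_pos: [0.6406, -0.1348, 0.2029]
tool_rot: [0.007, 0.097, 0.995, -0.001]
contact_force: [-0.3, -0.4, -0.1]
opening: 0.5
gripper_force: 0.0
```

```bash
python3 w.py 634 -132 34 46 24 w9.png; python3 w.py 634 -132 6.5 13 40
python3 - <<'E'
from h import *
save(cam.capture('scene'),'scene9.png')
E
```

```text
377 rect [ 635.3 -133.3] [23.9 23.2] 78.5 pca 180.0 circ [ 635.8 -133. ] mean [ 634.7 -132.8] ztop [40.8 42.6]
527 rect [ 639.5 -133.4] [54.6 65.4] 79.0 pca -177.2 circ [ 635.1 -132.6] mean [ 634.6 -132.2] ztop [ 9.5 11.6]
```

View pics/w9.png

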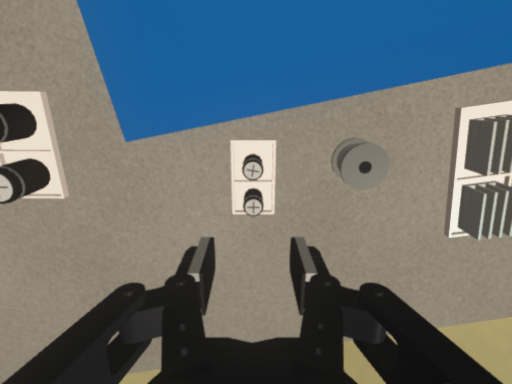

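View pics/scene9.png

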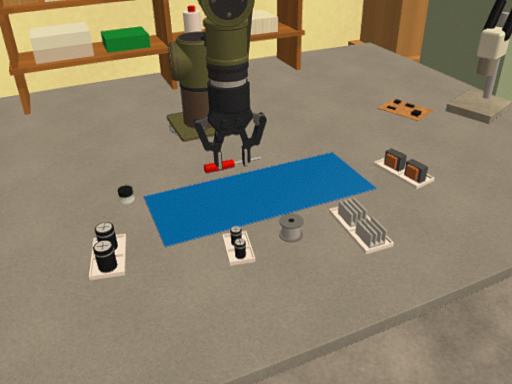

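In the wrist view the small cap stands in its bay at (253,168). The scene view shows all four parts beside their samples: bigcap (105,235), smallcap (237,235), heatsink (351,211) and transformer (396,158). The reel (291,228) and jar (125,195) have not moved, and the gripper is clear.

Request:
pendant --steps '{"dx": [0,0],"dy": [0,0],"dz": [0,0],"turn": [0,0],"jaw": [0.5,0.5]}' --quiet true

```text
ok
```

```bash
python3 -c "
from rig import env, cam
print(env.finish_job())"
```

```text
the job is handed in; nothing more can be done
None
```

All four parts stand upright in the empty bays beside their matching samples, the solder reel and flux jar were left where they were, and the job was handed in at about 22 s of the 96 s limit.

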